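# Blow off a setup block in the blow-off box

## Task

Blow the grit out of the drilled setup block: set the block down flat on the rack inside the blow-off box, then close the lid fully, and only then press the cap of the gas can right down to its stop for at least half a second and let it spring back up. Leave the block in the closed box, and do not disturb the V-block, the turned ring and the sleeve standing nearby.

Things in the scene. Friction and masses are not known exactly. Their poses are not given: they have to be found in the camera images.
- setup_block: loose ground-steel setup block with small drilled holes, 50 x 75 x 25 mm (x, y, z), 0.5 to 0.75 kg, lying flat on the worktop to the right of the box; origin at the centre of its underside, z up
- blow_box: bolted-down grey steel box, open top rim 80 mm above the worktop, 132 mm (own x) by 148 mm (own y) outside, walls 4 mm, with a gas can beside it (45 mm in diameter, axis at own x = +125 mm, y = 0) on one base plate. Origin: on the worktop under the box's centre. Own +x points roughly away from the robot, to the can; the lid is hinged along the -y wall (right side)
- rack (a point): centre of the top of the slatted rack inside the box, 35 mm above the worktop (45 mm below the rim), where the block is set down; clear room inside 124 mm (own x) by 140 mm (own y). Axes as blow_box
- lid (a joint): lid angle: 0 = closed, lying on the rim; 1.6 to 1.75 = open, as at the start; 1.85 = its stop. A stiff hinge: the lid stays where it is left and must be pushed all the way down. Open, it reaches 250 mm above the worktop. Aluminium frame 132 x 148 x 8 mm with a clear window 4 mm thick; closed, its top is 89 mm above the worktop
- lid_edge (a point): middle of the outer end of the lid's lip, a 60 mm wide, 4 mm thick tab that stands 14 mm out from the edge away from the hinge, 162 mm from the hinge line. Axes turn with the lid: y points from the hinge to the lip, x along the hinge, z out of the lid's outer face (up when closed)
- lid_hinge (a point): middle of the hinge line, 85 mm above the worktop, 74 mm to the -y side of the box's centre; the hinge line runs along the box's own x; axes turn with the lid
- nozzle_cap (a joint): how far the sprung cap is pressed down: 0 = up, 0.005 m = at its stop. It needs about 4 N to start and 9 N at the stop, and springs back by itself
- cap_top (a point): centre of the top of the white cap on the can, 30 mm in diameter and 22 mm tall, with a thin black tube leading from its side down into the box wall; 130 mm above the worktop when up
- vee_block: bystander: loose steel V-block, 45 x 40 x 36 mm, origin at the centre of its underside
- turned_ring: bystander: loose steel ring, 66 mm in diameter, 20 mm tall, origin at the centre of its underside
- steel_sleeve: bystander: loose upright steel tube, 35 mm in diameter, 62 mm tall, origin at the centre of its underside

How it is judged:
On the way, in this order (a step that is already met when the one before it is completed fails the run):
1. the setup block lies flat on the rack in the box, let go (x of setup_block in the frame of rack between -0.062 and 0.062 m and y of setup_block in the frame of rack between -0.07 and 0.07 m and z of setup_block in the frame of rack below 0.006 m and angle between setup_block's own z axis and vertical below 0.1 rad and linear speed of setup_block below 0.03 m/s and contact force between the fingers and setup_block below 0.2 N), for 0.2 s.
2. the lid is fully closed (value of joint lid below 0.04 rad), for 0.2 s.
3. with the lid closed, the cap is held down at its stop (at least 4 of 5 mm) (value of joint nozzle_cap above 0.004 m and value of joint lid below 0.04 rad), for 0.3 s.
At the end, for the whole second after the job is handed in: the setup block lies flat and at rest on the rack inside the box (within 6 mm of the rack's height, tilted less than 0.1 rad), the lid is closed to within 0.04 rad, and the cap is back up to within 1 mm (x of setup_block in the frame of rack between -0.062 and 0.062 m and y of setup_block in the frame of rack between -0.07 and 0.07 m and z of setup_block in the frame of rack below 0.006 m and angle between setup_block's own z axis and vertical below 0.1 rad and linear speed of setup_block below 0.03 m/s and value of joint lid below 0.04 rad and value of joint nozzle_cap below 0.001 m); the robot touches nothing.
It fails at once if the cap is pressed (over 2 mm) while the lid is open (over 0.1 rad) (value of joint nozzle_cap above 0.002 m and value of joint lid above 0.1 rad).
It fails at once if the block is dropped onto the rack (faster than 0.8 m/s inside the box) (horizontal distance between setup_block and rack below 0.06 m and z of setup_block in the frame of rack below 0.04 m and linear speed of setup_block above 0.8 m/s).
It fails at once if a bystander (V-block, turned ring or sleeve) is moved more than 25 mm or tipped (distance of any of vee_block, turned_ring, steel_sleeve from where it was at the start of the episode above 0.025 m or angle between any of vee_block, turned_ring, steel_sleeve's own z axis and vertical above 0.5 rad).
It also fails if it takes over 72 s, if anything falls off the work surface, if the arm or the gripper's body presses on something with over 40 N, if the wrist force passes 120 N, or if a joint passes its speed limit or range.

## Robot

A 6-joint arm with a two-finger parallel gripper is mounted at the origin on a cart in front of the work surface, level with it; the furniture and walls round the work are solid. World frame = base frame: x ahead of the robot, y to its left, z up, the work surface at z = 0. Lengths are in m, angles in rad, forces in N, time in s.
With the tool pointing down it reaches from about 0.425 to 0.95 m from the base axis. Payload 3.5 kg.
Tool frame: the origin (TCP) lies at the very end of the fingers, on their centre line; the grasp point (between the pads) lies 19 mm behind it (ctrl.pinch_z is the distance from the TCP to the grasp point, in m); z points along the fingers, y is the line along which they close (so a half turn about z gives the same grasp; the last joint's range is limited). The gripper opens to 85 mm and grips with 20 to 120 N. Pads are 22 mm wide; open, the fingers measure 114 mm over their backs; the gripper's body (76 mm by 85 mm) begins 54 mm behind the grasp point. The pads swing forward as they close: fully open they stand 13 mm farther back than shut.
Start: joints at [1.143, 0.286, 1.577, -0, 1.279, -0.15], TCP at [0.185, 0.649, 0.2] pointing down, gripper open.
Joint ranges: [-2.77, 2.77], [-0.9, 2.22], [0.21, 2.48], [-1.53, 4.67], [0.24, 2.81], [-2.84, 2.84]. Speed limits (rad/s): [2.79, 2.79, 3.14, 3.14, 3.14, 3.14].

## Interface

Orientations are given as a unit quaternion [x, y, z, w].
In Python, from plant import ctrl gives the robot as it stands. The module is installed in compiled form; this text tells all that it offers.
- The arm moves only by the shell command python3 -m crank 'ROWS' [OPENING] [FORCE]. ROWS is JSON, a list of rows, each a list of 6 numbers: the shift along the tool's x, y, z in cm, then the turn, a rotation vector about the tool's x, y, z in rad. In form: [[tx, ty, tz, rx, ry, rz], ...]. A call has 1 to 10 rows; each row is the pose to reach, as a shift and turn from the pose commanded when the call began, along the tool's axes at that moment; what a row does not reach only later rows make up. A row lasts 1/10 s, in which the tool goes at most 50 mm and 8.59 degrees, less where a joint would pass 70% of its speed; a pose out of reach is approached as far as the arm can. A call with a gripper value outside its range is refused whole. OPENING is the opening, from 0 (shut) to 1 (fully open), set as the call begins (- or left out, the last holds). The fingers move at their own pace and stop on an object; FORCE is the grip in N (left out, the last holds). Time passes only in rows, so rows that repeat a pose let the fingers close. It gives the time, the measured TCP pose, the force, the opening and the grip force at its end, in the units of the state.
- ctrl.get_state(): the state, without advancing time (a new reading comes with each control period).
- ctrl.read_camera(name): name is "scene" or "top"; returns (picture, depth): 480x640x3 uint8, blue, green, red; 480x640 float32, m along the optical axis (not along the pixel's ray), 0 where there is no reading.
- ctrl.camera_info(name): a dict with "K" (3x3 intrinsics, pixels), "k1" (the pictures are not rectified: a ray, as slopes to the right and down, at radius r is drawn at 1 + k1 r^2 times it, then the intrinsics apply), "origin" and "orientation" of the camera in the world. Camera axes: x right, y down, z forward; pixel columns grow to the right and rows downward; lengths in m; the calibration is good to about 2 mm. A picture is of the moment at which its call begins. camera_info takes no time and is no camera call.
- ctrl.sign_off(): hands the job in; it is judged then, once.
The state is a dict: "time": time; "qpos": joint angles; "dq": joint speeds; "joint_efforts": joint torques, N m; "eef_pos": TCP position; "tcp_rot": TCP orientation; "contact_force": force on the tool from outside, world axes, zero at the start; "wrist_torque": the same for the moment, N m; "opening": opening from 0.0 (shut) to 1.0 (fully open); "finger_force": force on a finger pad.
Only numpy, scipy, OpenCV 4.12 (cv2) and the standard library are available. Lean on these libraries where they do the work, as an engineer would, in place of code of your own. Each camera call takes 0.05 s, during which the arm holds its last target. There are 200 camera calls.

## Working session

There is one attempt and no reset: what is moved stays moved. The work goes in short steps, Python scripts to look and compute and a shell command to move; the robot and the scene stay as the last step left them, time stands still between calls to the robot, and variables do not carry over. Pictures are saved under pics/ and viewed, at most 10 in all, crops included, and the job is handed in when it is done.

```bash
mkdir -p pics
cat > h.py <<'E'
import numpy as np, cv2
from plant import ctrl
from scipy.spatial.transform import Rotation as R
def cam(n):
    i=ctrl.camera_info(n); return np.array(i["K"]),float(i["k1"]),np.array(i["origin"]),R.from_quat(i["orientation"]) if np.size(i["orientation"])==4 else R.from_matrix(i["orientation"])
def rays(n,uv):
    K,k1,o,r=cam(n); D=np.array([k1,0,0,0,0.])
    p=cv2.undistortPoints(np.asarray(uv,float).reshape(-1,1,2),K,D).reshape(-1,2)
    return o,r.apply(np.c_[p,np.ones(len(p))]),r
def plane(n,uv,z):
    o,d,_=rays(n,uv); return o+d*((z-o[2])/d[:,2])[:,None]
def depthpts(n,uv,dep):
    o,d,_=rays(n,uv); uv=np.asarray(uv,int).reshape(-1,2)
    return o+d*dep[uv[:,1],uv[:,0]][:,None]
E
python3 - <<'E'
from h import *
for n in("scene","top"):
    im,d=ctrl.read_camera(n); cv2.imwrite(f"pics/{n}0.png",im); np.save(f"{n}0.npy",d); print(n,ctrl.camera_info(n),(d>0).mean())
print(ctrl.get_state(),ctrl.pinch_z)
E
```

```text
scene {'K': array([[484.8628208 ,   0.        , 327.14678444],
       [  0.        , 484.8628208 , 237.20916202],
       [  0.        ,   0.        ,   1.        ]]), 'k1': 0.011114657466647493, 'origin': array([0.06510943, 0.27875922, 0.72368452]), 'orientation': array([-0.4434818 ,  0.81203096, -0.32784589,  0.19091017])} 0.996015625
top {'K': array([[502.37239292,   0.        , 318.43209232],
       [  0.        , 502.37239292, 226.39994656],
       [  0.        ,   0.        ,   1.        ]]), 'k1': -0.06654306426532118, 'origin': array([ 0.35294466, -0.04211936,  1.01747987]), 'orientation': array([-0.67069976,  0.73382856, -0.07986306,  0.07265922])} 0.996015625
{'time': 0.1, 'qpos': array([ 1.14300122e+00,  2.87099910e-01,  1.57801844e+00,  8.53337982e-06,
        1.27859078e+00, -1.50009353e-01]), 'dq': array([-0.00013433,  0.00022764, -0.00422492, -0.00169501, -0.00067065,
        0.00032297]), 'joint_efforts': array([ 6.47296347e-04, -4.07292259e+01, -2.93701565e+01, -1.33586527e-04,
        3.43878863e-03,  1.25891626e-05]), 'eef_pos': array([0.18480529, 0.64853153, 0.19857692]), 'tcp_rot': array([ 1.38447881e-01,  9.90369156e-01, -1.01322067e-03, -3.05408184e-04]), 'contact_force': array([-0.81010126, -0.21793503,  0.48701658]), 'wrist_torque': array([ 0.03321269,  0.00897852, -0.00894082]), 'finger_force': 0.0, 'opening': 1.00342378853038} 0.0187
```

View pics/scene0.png

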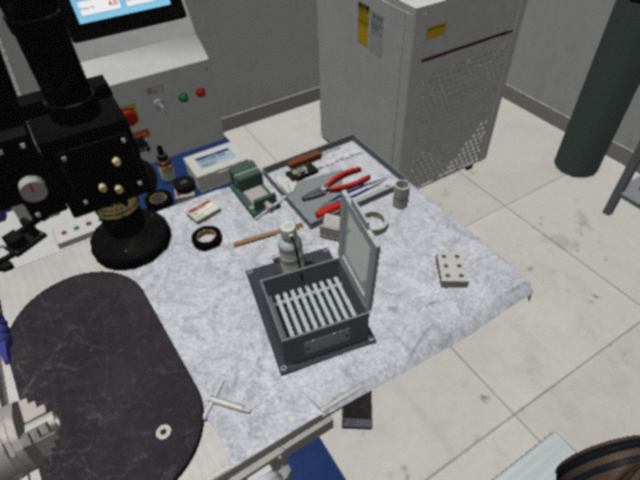

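View pics/top0.png

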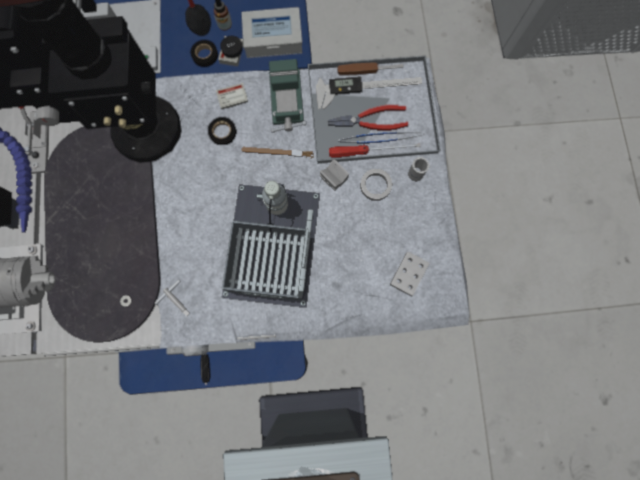

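The scene view shows the box (rack at about 310,305), the open lid (360,250), the can (290,245) and the block (452,268). In the top view the block is at (407,273), the rack at (270,262), the cap at (272,188), the V-block at (334,174), the ring at (376,186) and the sleeve at (419,170).

Run:
```python
from h import *
C={}
for n in("scene","top"):
    im=cv2.imread(f"pics/{n}0.png"); d=np.load(f"{n}0.npy")
    v,u=np.mgrid[0:480,0:640]; uv=np.c_[u.ravel(),v.ravel()]
    P=depthpts(n,uv,d).reshape(480,640,3); C[n]=P; np.save(n+"P.npy",P)
    boxes={"scene":dict(block=(430,245,475,295),sleeve=(390,172,415,212),can=(275,218,305,275),vb=(315,210,345,240),ring=(358,205,392,236)),
           "top":dict(block=(385,245,430,300),sleeve=(405,155,432,184),can=(255,175,292,215),vb=(316,158,352,192),ring=(357,168,396,203))}[n]
    for k,(a,b,c,e) in boxes.items():
        Q=P[b:e,a:c]; z=Q[...,2]; m=(z>0.012)&(z<.2)
        h=np.percentile(z[m],95); t=m&(z>h-.006)
        q=Q[t][:,:2].astype(np.float32); r=cv2.minAreaRect(q)
        print(n,k,"n",t.sum(),"ztop",h.round(4),"floor",np.median(z[z<.01]).round(4),"rect",np.round(r[0],4),np.round(r[1],4),round(r[2],1),"mean",q.mean(0).round(4))
    big=cv2.resize(im[160:380,220:480] if n=="scene" else im[140:320,210:440],None,fx=3 if n=="scene" else 3.3,fy=2.7 if n=="scene" else 3.3)
    cv2.imwrite(f"pics/{n}0c.png",big[:600,:800])
```

```text
scene block n 784 ztop 0.0276 floor 0.0048 rect [ 0.4585 -0.2345] [0.0508 0.0771] 56.1 mean [ 0.4571 -0.233 ]
scene sleeve n 98 ztop 0.0625 floor 0.0038 rect [ 0.6689 -0.2767] [0.0331 0.0324] 18.9 mean [ 0.6681 -0.2768]
scene can n 163 ztop 0.1307 floor 0.0033 rect [0.6264 0.0198] [0.0277 0.0275] 33.9 mean [0.6239 0.0202]
scene vb n 48 ztop 0.1835 floor 0.0031 rect [ 0.5451 -0.0404] [0.0019 0.017 ] 78.4 mean [ 0.5438 -0.0403]
scene ring n 232 ztop 0.0222 floor 0.0041 rect [ 0.5715 -0.1327] [0.0542 0.2611] 51.6 mean [ 0.6443 -0.1973]
top block n 838 ztop 0.0292 floor 0.0053 rect [ 0.4591 -0.235 ] [0.0506 0.0759] 55.9 mean [ 0.4587 -0.2345]
top sleeve n 97 ztop 0.0647 floor 0.0052 rect [ 0.6698 -0.2766] [0.0311 0.0328] 81.1 mean [ 0.6694 -0.2762]
top can n 180 ztop 0.1323 floor 0.006 rect [0.6276 0.0194] [0.0281 0.0276] 39.0 mean [0.6271 0.0194]
top vb n 207 ztop 0.0384 floor 0.0028 rect [ 0.6771 -0.1044] [0.0459 0.0409] 38.6 mean [ 0.6772 -0.1047]
top ring n 390 ztop 0.0239 floor 0.0042 rect [ 0.6505 -0.1902] [0.0647 0.0652] 85.0 mean [ 0.6506 -0.1897]
```

View pics/top0c.png

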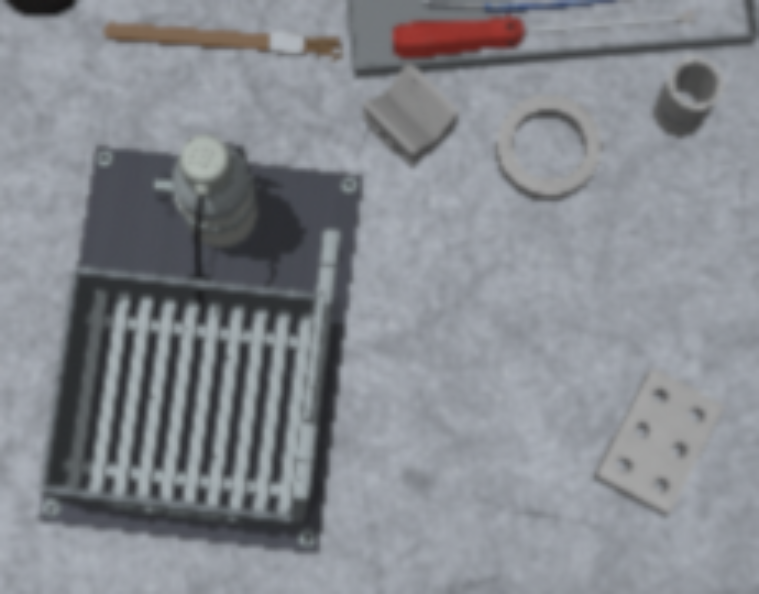

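The enlarged top view shows the rim corners (about 80,268 / 320,293 / 45,490), the lid edge-on at (320,350), the cap at (205,155) and the block's corners. Next I'll measure the box's yaw, rim height, rack height and lid angle.

Run:
```python
from h import *
cap=np.array([.6265,.0196])
for n in("scene","top"):
    P=np.load(n+"P.npy"); im=cv2.imread(f"pics/{n}0.png"); b=.0035 if n=="scene" else .005
    Q=P.reshape(-1,3)-[0,0,b]; c=im.reshape(-1,3).astype(int)
    reg=(Q[:,0]>.38)&(Q[:,0]<.6)&(Q[:,1]>-.12)&(Q[:,1]<.14)
    rim=Q[reg&(Q[:,2]>.074)&(Q[:,2]<.083)]
    r=cv2.minAreaRect(rim[:,:2].astype(np.float32)); print(n,"rim",len(rim),np.round(r[0],4),np.round(r[1],4),r[2],"z",np.percentile(rim[:,2],90))
    bright=c.min(1)>140
    s=Q[reg&bright&(Q[:,2]>.02)&(Q[:,2]<.05)]
    r=cv2.minAreaRect(s[:,:2].astype(np.float32)); print(" rack",len(s),np.round(r[0],4),np.round(r[1],4),r[2],"z",np.percentile(s[:,2],[50,90]))
    l=Q[reg&(Q[:,2]>.11)&(Q[:,2]<.27)]; 
    cc=l.mean(0); u,sv,vt=np.linalg.svd(l-cc,full_matrices=False); print(" lid",len(l),cc.round(4),vt[2].round(3),sv[2]/len(l)**.5,"zmax",np.percentile(l[:,2],99))
    pl=Q[(c.max(1)<110)&(Q[:,2]<.012)&(Q[:,0]>.35)&(Q[:,0]<.72)&(Q[:,1]>-.12)&(Q[:,1]<.14)]
    r=cv2.minAreaRect(pl[:,:2].astype(np.float32)); print(" plate",len(pl),np.round(r[0],4),np.round(r[1],4),r[2])
# rim corners by ray on z=.08, two views, pixels from top crop
px=np.array([[80,268],[320,293],[45,490]])/3.3+[210,140]
w=plane("top",px,.08); print(w.round(4), np.degrees(np.arctan2(*(w[0]-w[2])[1::-1])),np.degrees(np.arctan2(*(w[0]-w[1])[1::-1]))-90)
```

```text
scene rim 787 [0.5068 0.0427] [0.1503 0.1396] 78.5272445678711 z 0.07850838301074269
 rack 1412 [0.5163 0.035 ] [0.1185 0.0932] 78.53012084960938 z [0.03204862 0.03354024]
 lid 2633 [ 0.4824 -0.0286  0.1811] [0.167 0.984 0.066] 0.005845871390887823 zmax 0.24404190602956025
 plate 4329 [0.537  0.0195] [0.2245 0.4078] 73.50394439697266
top rim 430 [0.5077 0.0421] [0.154  0.1378] 78.33169555664062 z 0.07792220641168243
 rack 1525 [0.5048 0.0381] [0.1182 0.1171] 78.53954315185547 z [0.03104108 0.03343784]
 lid 459 [ 0.4863 -0.0315  0.2254] [0.107 0.923 0.37 ] 0.007190896765710111 zmax 0.24531378880026516
 plate 3246 [0.5359 0.0164] [0.213  0.4139] 77.70862579345703
[[ 0.5828  0.0989  0.08  ]
 [ 0.5554 -0.0389  0.08  ]
 [ 0.4558  0.1258  0.08  ]] -11.9622657105971 -11.217246642392553
```

```bash
cat >> h.py <<'E'
def row(p,psi=None):
    "tool-axis row (cm, rad) from the measured pose to TCP at p, closing line at psi deg, tool down"
    s=ctrl.get_state(); r=R.from_quat(s["tcp_rot"]); t=r.inv().apply(np.array(p)-s["eef_pos"])*100
    y=r.as_matrix()[:,1]; 
    if psi is None: return np.r_[t,0,0,0].round(2)
    a=np.radians(psi); Y=np.array([np.cos(a),np.sin(a),0]); Z=np.array([0,0,-1.]); T=R.from_matrix(np.c_[np.cross(Y,Z),Y,Z])
    return np.r_[t.round(2),(r.inv()*T).as_rotvec().round(3)]
C0=np.array([.505,.0435]);BX=np.array([.980,-.199]);BY=np.array([.199,.980])
def box(x,y,z): return np.r_[C0+x*BX+y*BY,z]
E
python3 - <<'E'
from h import *
for n in("scene","top"):
    Q=np.load(n+"P.npy").reshape(-1,3); m=(Q[:,2]>.12)&(Q[:,0]>.1)&(Q[:,0]<.75)&(abs(Q[:,1])<.75); q=Q[m]
    for y in np.arange(-.4,.75,.1):
        k=q[(q[:,1]>=y)&(q[:,1]<y+.1)]
        if len(k): print(n,round(y,1),len(k),"x",k[:,0].min().round(3),k[:,0].max().round(3),"z",k[:,2].max().round(3))
for p in([.185,.649,.34],[.40,.38,.34],[.46,.0,.34],[.4588,-.2348,.34],[.4588,-.2348,.12]): print(row(p,56))
E
```

```text
scene -0.1 2509 x 0.423 0.554 z 0.249
scene -0.0 209 x 0.602 0.64 z 0.134
scene 0.1 7 x 0.749 0.75 z 0.301
scene 0.2 9287 x 0.712 0.75 z 0.523
scene 0.3 4959 x 0.711 0.75 z 0.373
scene 0.4 2381 x 0.453 0.695 z 0.168
scene 0.5 39 x 0.454 0.463 z 0.133
top -0.1 1672 x 0.353 0.553 z 1.017
top -0.0 222 x 0.595 0.64 z 0.135
top 0.2 4870 x 0.714 0.75 z 0.544
top 0.3 2145 x 0.713 0.75 z 0.374
top 0.4 2149 x 0.454 0.748 z 0.169
top 0.5 528 x 0.454 0.75 z 0.154
[-0.000e+00  2.000e-02 -1.414e+01 -2.000e-03  0.000e+00  3.160e-01]
[-2.805e+01 -1.995e+01 -1.411e+01 -2.000e-03  0.000e+00  3.160e-01]
[-4.424e+01 -5.485e+01 -1.404e+01 -2.000e-03  0.000e+00  3.160e-01]
[-5.057e+01 -7.746e+01 -1.400e+01 -2.000e-03  0.000e+00  3.160e-01]
[-5.058e+01 -7.742e+01  8.000e+00 -2.000e-03  0.000e+00  3.160e-01]
```

```bash
python3 -m crank '[[0,0,-5,0,0,0],[0,0,-10,0,0,0],[0,0,-14,0,0,0.1],[-4,-3,-14,0,0,0.2],[-8,-6,-14,0,0,0.3],[-12,-9,-14,0,0,0.316],[-16,-11.5,-14,0,0,0.316],[-20,-14.5,-14,0,0,0.316],[-24,-17,-14,0,0,0.316],[-28,-20,-14,0,0,0.316]]' 1 60
python3 - <<'E'
from h import *
for p in([.46,.0,.34],[.4588,-.2348,.34],[.4588,-.2348,.12]): print(row(p,56))
E
```

```text
time: 1.1
eef_pos: [0.4002, 0.3784, 0.3392]
tcp_rot: [0.292, 0.956, -0.0, -0.0]
contact_force: [-0.1, 0.8, 0.3]
opening: 0.998
finger_force: 0.0
[-26.11 -28.03  -0.07  -0.    -0.     0.  ]
[-39.14 -47.56  -0.06  -0.    -0.     0.  ]
[-39.15 -47.55  21.94  -0.    -0.     0.  ]
```

```bash
python3 -m crank '[[-3,-3.5,0,0,0,0],[-6,-7,0,0,0,0],[-9.5,-10.5,0,0,0,0],[-13,-14,0,0,0,0],[-16.5,-17.5,0,0,0,0],[-20,-21,0,0,0,0],[-23,-24.5,0,0,0,0],[-26,-28,0,0,0,0],[-28.5,-32,0,0,0,0],[-31,-36,0,0,0,0]]'; python3 -m crank '[[-2.5,-3.5,0,0,0,0],[-5.5,-7.5,0,0,0,0],[-8.2,-11.5,0,0,0,0],[-8.2,-11.5,5,0,0,0],[-8.2,-11.5,10,0,0,0],[-8.2,-11.5,15,0,0,0],[-8.2,-11.5,19,0,0,0],[-8.2,-11.5,22,0,0,0],[-8.2,-11.5,22,0,0,0]]'
python3 - <<'E'
from h import *
for p in([.4588,-.2348,.12],[.4588,-.2348,.006]): print(row(p,56))
im,d=ctrl.read_camera("scene"); cv2.imwrite("pics/s1.png",cv2.resize(im[120:320,330:560],None,fx=3,fy=3))
print(ctrl.get_state()["qpos"])
E
```

```text
time: 2.1
eef_pos: [0.4544, -0.0936, 0.3393]
tcp_rot: [0.293, 0.956, 0.0, -0.0]
contact_force: [0.6, -0.0, 0.4]
opening: 0.997
finger_force: 0.0
time: 3.0
eef_pos: [0.455, -0.2302, 0.114]
tcp_rot: [0.293, 0.956, 0.002, -0.006]
contact_force: [-0.2, 0.5, -0.7]
opening: 0.997
finger_force: 0.0
[-0.57  -0.16  -0.6    0.001 -0.012 -0.001]
[-7.00e-01 -1.70e-01  1.08e+01  1.00e-03 -1.20e-02 -1.00e-03]
[-6.67564629e-01  1.60031456e-02  2.03960336e+00  1.44053844e-05
  1.09209625e+00 -1.64450950e+00]
```

View pics/s1.png

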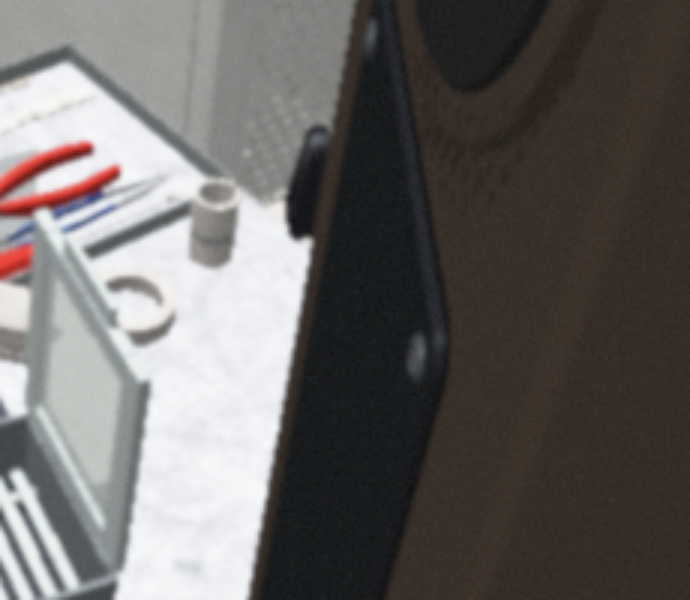

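The arm hides the block here; the bystanders are undisturbed. Descending.

```bash
python3 -m crank '[[-0.7,-0.2,2,0,-0.012,0],[-0.7,-0.2,5,0,-0.012,0],[-0.7,-0.2,8,0,-0.012,0],[-0.7,-0.2,10,0,-0.012,0],[-0.7,-0.2,10,0,-0.012,0],[-0.7,-0.2,10,0,-0.012,0]]'
python3 - <<'E'
from h import *
print(row([.4588,-.2348,.002],56))
im,d=ctrl.read_camera("top"); cv2.imwrite("pics/t1.png",cv2.resize(im[200:340,330:500],None,fx=4,fy=4))
E
```

```text
time: 3.65
eef_pos: [0.4648, -0.2397, 0.022]
tcp_rot: [0.293, 0.956, -0.002, 0.007]
contact_force: [0.8, 0.1, -0.0]
opening: 1.001
finger_force: 0.0
[ 0.8    0.07   1.99  -0.     0.015 -0.   ]
```

View pics/t1.png

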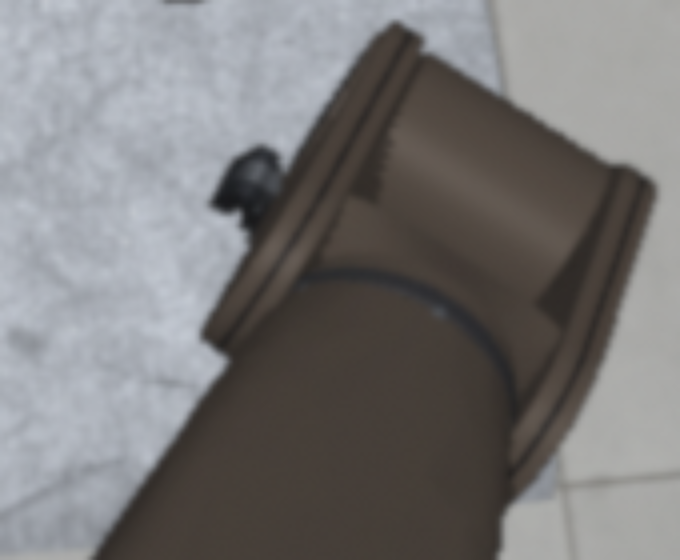

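The arm covers the block in the top view too, so the pose has to come from the measurement. The last correction was chasing lag, so I'll undo it and descend.

```bash
python3 -m crank '[[0.4,0,0.5,0,0.007,0],[0.8,0.1,1,0,0.013,0],[0.8,0.1,1.5,0,0.013,0],[0.8,0.1,2,0,0.013,0],[0.8,0.1,2,0,0.013,0],[0.8,0.1,2,0,0.013,0]]' 1 60; python3 -m crank '[[0,0,0,0,0,0],[0,0,0,0,0,0],[0,0,0,0,0,0],[0,0,0,0,0,0],[0,0,0,0,0,0],[0,0,0,0,0,0],[0,0,0,0,0,0],[0,0,0,0,0,0],[0,0,0,0,0,0],[0,0,0,0,0,0]]' 0 60
```

```text
time: 4.3
eef_pos: [0.4573, -0.2333, -0.0006]
tcp_rot: [0.293, 0.956, 0.0, -0.001]
contact_force: [-0.3, 0.9, 0.7]
opening: 1.002
finger_force: 0.0
time: 5.3
eef_pos: [0.4574, -0.2334, -0.0003]
tcp_rot: [0.293, 0.956, 0.0, -0.0]
contact_force: [-0.2, 0.3, 0.4]
opening: -0.004
finger_force: 0.0
```

The fingers shut without catching anything. I'll lift, move aside and look.

```bash
python3 -m crank '[[0,0,-3,0,0,0],[0,0,-7,0,0,0],[0,0,-12,0,0,0],[0,0,-17,0,0,0],[0,0,-22,0,0,0],[0,0,-27,0,0,0],[0,0,-32,0,0,0],[0,4,-34,0,0,0],[0,8,-34,0,0,0],[0,12,-34,0,0,0]]' 1 ; python3 -m crank '[[1,4,0,0,0,0],[2,8,0,0,0,0],[3,12,0,0,0,0],[4,16,0,0,0,0],[5,20,0,0,0,0],[5,20,0,0,0,0]]'
python3 - <<'E'
from h import *
for n in("scene","top"):
    im,d=ctrl.read_camera(n); cv2.imwrite(f"pics/{n}2.png",im); np.save(f"{n}2.npy",d)
    v,u=np.mgrid[0:480,0:640]; P=depthpts(n,np.c_[u.ravel(),v.ravel()],d).reshape(480,640,3)
    b=(.0035 if n=="scene" else .005); z=P[...,2]-b
    m=((z>.012)&(z<.045)&(P[...,0]>.36)&(P[...,0]<.6)&(P[...,1]>-.36)&(P[...,1]<-.12)).astype(np.uint8)
    k,L,S,c=cv2.connectedComponentsWithStats(m)
    for i in range(1,k):
        if S[i,4]>100:
            q=P[L==i]; r=cv2.minAreaRect(q[:,:2].astype(np.float32)); print(n,S[i],np.round(r[0],4),np.round(r[1],4),r[2],np.percentile(q[:,2]-b,[50,95]))
E
```

```text
time: 6.3
eef_pos: [0.5258, -0.1335, 0.3415]
tcp_rot: [0.293, 0.956, -0.0, 0.001]
contact_force: [0.1, -0.4, -0.2]
opening: 1.0
finger_force: 0.0
time: 6.9
eef_pos: [0.5958, 0.0639, 0.3391]
tcp_rot: [0.29, 0.957, 0.001, -0.001]
contact_force: [0.6, 0.4, -0.0]
opening: 1.0
finger_force: 0.0
scene [436 252  33  34 907] [ 0.4579 -0.234 ] [0.0506 0.0768] 55.940887451171875 [0.02185174 0.02407166]
top [390 252  40  45 907] [ 0.4589 -0.2348] [0.0509 0.0755] 56.1060791015625 [0.02150613 0.02456659]
```

View pics/scene2.png

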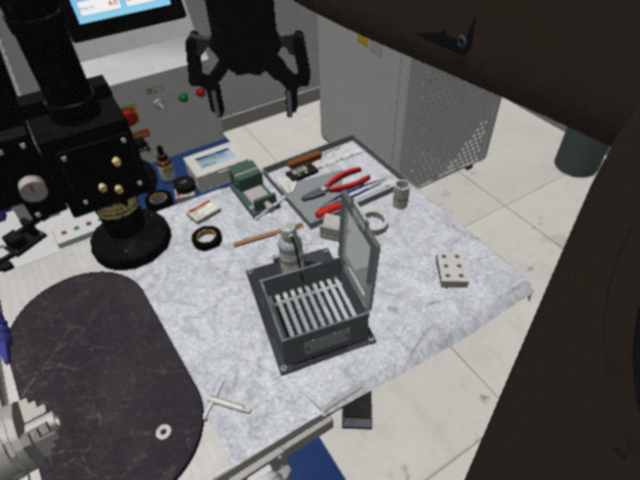

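The block at (452,268) hasn't moved. The gripper hangs open with fingertips near (219,113) and (291,110). I'll check where those tips really are against the reported TCP.

Run:
```python
from h import *
s=ctrl.get_state(); print(s["eef_pos"],s["qpos"])
for n in("scene","top"):
    K,k1,o,r=cam(n); p=r.inv().apply(s["eef_pos"]-o)
    print(n,cv2.projectPoints(p.reshape(1,3),np.zeros(3),np.zeros(3),K,np.array([k1,0,0,0,0.]))[0].ravel(), "depth",p[2])
d=np.load("scene2.npy"); 
for uv in([219,110],[291,106],[217,100],[292,98],[218,112],[290,110]): print(uv,depthpts("scene",[uv],d).round(4))
```

```text
[0.59521515 0.06035421 0.33927911] [-6.83968740e-02  4.69511663e-02  1.59760494e+00 -2.77917645e-05
  1.49888267e+00 -1.04731977e+00]
scene [261.47828258 142.40504682] depth 0.671563450996847
top [231.11369073 169.35364679] depth 0.7121545127920075
[219, 110] [[0.6091 0.1064 0.3982]]
[291, 106] [[0.5589 0.0286 0.4027]]
[217, 100] [[0.6106 0.1059 0.4115]]
[292, 98] [[0.5616 0.0249 0.4115]]
[218, 112] [[0.6113 0.1076 0.3946]]
[290, 110] [[0.5601 0.0299 0.3968]]
```

The visible fingertips are about 40 mm higher than the reported TCP, which explains the miss above the block. I'll measure this with the fingers shut, from the scene camera.

```bash
python3 -m crank '[[0,0,0,0,0,0],[0,0,0,0,0,0],[0,0,0,0,0,0],[0,0,0,0,0,0],[0,0,0,0,0,0],[0,0,0,0,0,0],[0,0,0,0,0,0],[0,0,0,0,0,0],[0,0,0,0,0,0]]' 0
python3 - <<'E'
from h import *
s=ctrl.get_state(); print(s["eef_pos"])
out=[]
for n in("scene","top"):
    im,d=ctrl.read_camera(n); np.save(n+"3.npy",d); v,u=np.mgrid[0:480,0:640]; P=depthpts(n,np.c_[u.ravel(),v.ravel()],d).reshape(480,640,3)
    q=(np.hypot(P[...,0]-s["eef_pos"][0],P[...,1]-s["eef_pos"][1])<.1)&(P[...,2]>.28)&(P[...,2]<.5)
    k=P[q]; 
    if len(k):
        zs=np.sort(k[:,2]); print(n,len(k),"lowest z",zs[[0,5,20]].round(4), "xyz of lowest 25:",k[np.argsort(k[:,2])[:25]].mean(0).round(4))
        for z in(.35,.36,.37,.38,.39,.4,.41,.43,.45,.47): print("  ",z,((k[:,2]<z)).sum(),end="")
        vv,uu=np.where(q); i=np.argsort(k[:,2])[:3]; print(uu[i],vv[i])
    if n=="scene": out=im[20:180,150:390]
cv2.imwrite("pics/s3.png",cv2.resize(out,None,fx=3,fy=3))
E
```

```text
time: 7.9
eef_pos: [0.5953, 0.0596, 0.3398]
tcp_rot: [0.292, 0.956, 0.0, -0.0]
contact_force: [-0.6, 1.5, 0.8]
opening: 0.0
finger_force: 0.0
[0.59530094 0.05963918 0.33977254]
scene 5372 lowest z [0.3724 0.3753 0.3769] xyz of lowest 25: [0.5856 0.0635 0.3758]
   0.35 0   0.36 0   0.37 0   0.38 50   0.39 199   0.4 354   0.41 516   0.43 1273   0.45 2265   0.47 3785[264 264 264] [123 124 122]
top 371 lowest z [0.441  0.4489 0.4574] xyz of lowest 25: [0.5603 0.0233 0.4526]
   0.35 0   0.36 0   0.37 0   0.38 0   0.39 0   0.4 0   0.41 0   0.43 0   0.45 8   0.47 311[244 244 245] [167 166 167]
```

View pics/s3.png

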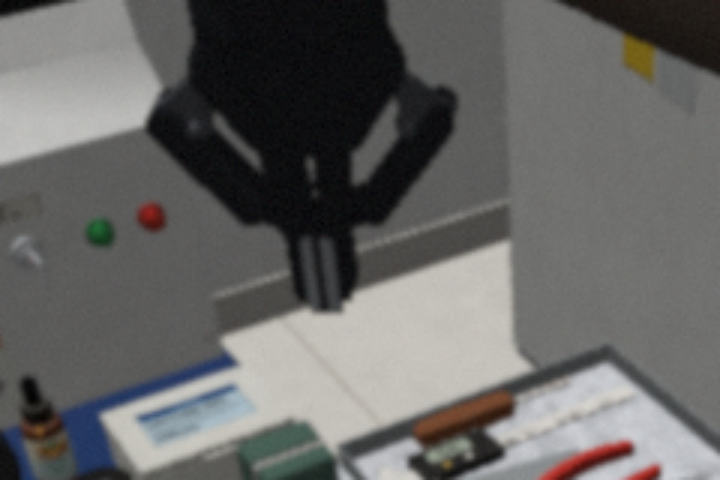

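With the fingers shut, the tip (about 323,308 in the crop, pixel 258,123) is at z≈0.372, while the state reports 0.340. The xy agrees. So the real tip is about 33 mm higher than reported, and I'll account for that and check it with a touch.

```bash
cat >> h.py <<'E'
DZ=.033  # true tip height = reported + DZ
def trow(p,psi=None): return row(np.array(p)-[0,0,DZ],psi)
E
python3 - <<'E'
from h import *
for p in([.4588,-.2348,.373],[.4588,-.2348,.10],[.4588,-.2348,.007]): print(trow(p,56))
E
python3 -m crank '[[-4,-4,0,0,0,0],[-5,-8,0,0,0,0],[-5,-12,0,0,0,0],[-5,-16,0,0,0,0],[-5,-20,0,0,0,0],[-5,-24,0,0,0,0],[-5,-28,0,0,0,0],[-5,-32,0,0,0,0],[-5,-32,4,0,0,0],[-5,-32,8,0,0,0]]' 1
```

```text
[-5.160e+00 -3.204e+01 -3.000e-02 -0.000e+00 -1.000e-03 -0.000e+00]
[-5.190e+00 -3.204e+01  2.727e+01 -0.000e+00 -1.000e-03 -0.000e+00]
[-5.200e+00 -3.204e+01  3.657e+01 -0.000e+00 -1.000e-03 -0.000e+00]
time: 9.0
eef_pos: [0.4578, -0.2355, 0.2607]
tcp_rot: [0.294, 0.956, -0.001, 0.002]
contact_force: [1.1, -0.1, 0.3]
opening: 0.999
finger_force: 0.0
```

```bash
python3 -m crank '[[-0.2,0,5,0,0,0],[-0.2,0,10,0,0,0],[-0.2,0,15,0,0,0],[-0.2,0,20,0,0,0],[-0.2,0,23,0,0,0],[-0.2,0,25,0,0,0],[-0.2,0,26,0,0,0],[-0.2,0,26,0,0,0],[-0.2,0,26,0,0,0]]' ; python3 -m crank '[[0,0,0.7,0,0,0],[0,0,1.4,0,0,0],[0,0,2.0,0,0,0],[0,0,2.5,0,0,0],[0,0,2.5,0,0,0]]'; python3 -m crank '[[0,0,0,0,0,0],[0,0,0,0,0,0],[0,0,0,0,0,0],[0,0,0,0,0,0],[0,0,0,0,0,0],[0,0,0,0,0,0],[0,0,0,0,0,0],[0,0,0,0,0,0]]' 0 60
```

```text
time: 9.9
eef_pos: [0.46, -0.2352, 0.0008]
tcp_rot: [0.292, 0.956, -0.0, 0.0]
contact_force: [-0.5, 0.3, -0.5]
opening: 1.003
finger_force: 0.0
time: 10.4
eef_pos: [0.4584, -0.234, -0.0262]
tcp_rot: [0.293, 0.956, 0.001, -0.001]
contact_force: [-0.4, 0.6, -0.5]
opening: 1.003
finger_force: 0.0
time: 11.2
eef_pos: [0.4596, -0.2349, -0.0246]
tcp_rot: [0.293, 0.956, -0.0, 0.0]
contact_force: [-0.2, -0.8, 5.6]
opening: 0.569
finger_force: 66.3
```

The block is gripped (opening 0.57 is about 48 mm). Lifting it over the lid.

```bash
python3 -m crank '[[0,0,-2,0,0,0],[0,0,-6,0,0,0],[0,0,-10,0,0,0],[0,0,-15,0,0,0],[0,0,-20,0,0,0],[0,0,-25,0,0,0],[0,0,-29,0,0,0],[0,0,-32,0,0,0],[0,0,-32,0,0,0],[0,0,-32,0,0,0]]'
python3 - <<'E'
from h import *
for p in(box(0,.008,.295),box(0,.008,.0115)): print(p,row(p,78.5))
E
```

```text
time: 12.2
eef_pos: [0.4584, -0.2339, 0.2916]
tcp_rot: [0.293, 0.956, 0.001, -0.003]
contact_force: [-0.4, 0.3, -6.6]
opening: 0.568
finger_force: 65.2
[0.506592 0.05134  0.295   ] [ 1.197e+01  2.634e+01 -2.700e-01  1.000e-03 -5.000e-03 -3.930e-01]
[0.506592 0.05134  0.0115  ] [ 1.181e+01  2.633e+01  2.808e+01  1.000e-03 -5.000e-03 -3.930e-01]
```

```bash
python3 -m crank '[[1.5,3,0,0,0,-0.05],[3,6.5,0,0,0,-0.1],[4.5,10,0,0,0,-0.15],[6,13.5,0,0,0,-0.2],[7.5,17,0,0,0,-0.25],[9,20.5,0,0,0,-0.3],[10.5,23.5,0,0,0,-0.35],[11.9,26.4,0,0,0,-0.393],[11.9,26.4,0,0,0,-0.393],[11.9,26.4,0,0,0,-0.393]]'
python3 - <<'E'
from h import *
for p in(box(0,.008,.295),box(0,.008,.0115)): print(p,row(p,78.5))
im,d=ctrl.read_camera("scene"); cv2.imwrite("pics/s4.png",im[100:400,180:560]);
E
```

```text
time: 13.2
eef_pos: [0.5066, 0.0514, 0.2902]
tcp_rot: [0.099, 0.995, -0.0, -0.004]
contact_force: [0.7, 0.4, -6.2]
opening: 0.564
finger_force: 65.5
[0.506592 0.05134  0.295   ] [ 0.    -0.    -0.48  -0.001 -0.009  0.001]
[0.506592 0.05134  0.0115  ] [-2.400e-01  3.000e-02  2.787e+01 -1.000e-03 -9.000e-03  1.000e-03]
```

View pics/s4.png

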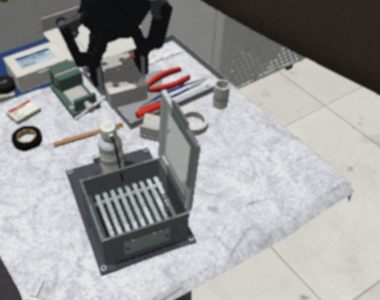

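The block (about 125,85 in the crop) hangs level in the gripper above the box. Descending.

```bash
python3 -m crank '[[0,0,4,0,0,0],[0,0,8,0,0,0],[0,0,12,0,0,0],[0,0,16,0,0,0],[0,0,19,0,0,0],[0,0,22,0,0,0],[0,0,24,0,0,0],[0,0,26,0,0,0],[0,0,26,0,0,0],[0,0,26,0,0,0]]'
python3 - <<'E'
from h import *
print(row(box(0,.008,.0115),78.5))
E
python3 -m crank '[[0,0,0.7,0,0,0],[0,0,1.4,0,0,0],[0,0,1.9,0,0,0],[0,0,2.2,0,0,0],[0,0,2.2,0,0,0],[0,0,2.2,0,0,0]]'
```

```text
time: 14.25
eef_pos: [0.5075, 0.05, 0.0342]
tcp_rot: [0.101, 0.995, 0.0, -0.001]
contact_force: [1.0, 0.2, -5.7]
opening: 0.568
finger_force: 65.4
[ 1.10e-01  1.10e-01  2.27e+00  0.00e+00 -3.00e-03 -2.00e-03]
time: 14.85
eef_pos: [0.5083, 0.0509, 0.0129]
tcp_rot: [0.1, 0.995, 0.0, -0.0]
contact_force: [0.1, 0.2, -5.8]
opening: 0.566
finger_force: 65.5
```

```bash
python3 -m crank '[[0,0,0.1,0,0,0],[0,0,0.2,0,0,0],[0,0,0.2,0,0,0],[0,0,0.2,0,0,0]]'; python3 -m crank '[[0,0,0.1,0,0,0],[0,0,0.1,0,0,0],[0,0,0.1,0,0,0]]'
```

```text
time: 15.25
eef_pos: [0.5082, 0.0509, 0.0108]
tcp_rot: [0.1, 0.995, 0.0, -0.0]
contact_force: [0.3, -0.1, -6.2]
opening: 0.572
finger_force: 65.5
time: 15.55
eef_pos: [0.5084, 0.0508, 0.0104]
tcp_rot: [0.1, 0.995, 0.0, -0.0]
contact_force: [-2.0, 0.7, -0.2]
opening: 0.569
finger_force: 66.0
```

Touchdown: the weight is off the gripper. Opening slightly to release, then rising straight up.

```bash
python3 -m crank '[[0,0,0,0,0,0],[0,0,0,0,0,0],[0,0,0,0,0,0],[0,0,0,0,0,0],[0,0,0,0,0,0],[0,0,0,0,0,0],[0,0,0,0,0,0]]' 0.75; python3 -m crank '[[0,0,-1,0,0,0],[0,0,-3,0,0,0],[0,0,-6,0,0,0],[0,0,-10,0,0,0],[0,0,-15,0,0,0],[0,0,-20,0,0,0],[0,0,-25,0,0,0],[0,0,-28,0,0,0],[0,0,-28,0,0,0],[0,0,-28,0,0,0]]'
python3 - <<'E'
from h import *
n="scene"; im,d=ctrl.read_camera(n); cv2.imwrite("pics/s5.png",cv2.resize(im[180:370,230:420],None,fx=3,fy=3)); np.save("scene5.npy",d)
v,u=np.mgrid[0:480,0:640]; P=depthpts(n,np.c_[u.ravel(),v.ravel()],d).reshape(-1,3)-[0,0,.0035]
rel=P[:,:2]-C0; bx=rel@BX; by=rel@BY
m=(abs(bx)<.058)&(abs(by)<.066)&(P[:,2]>.05)&(P[:,2]<.07)
r=cv2.minAreaRect(np.c_[bx,by][m].astype(np.float32)); print("block in box",m.sum(),r,np.percentile(P[m,2],[5,50,95]))
m=(abs(bx)<.066)&(by<-.04)&(by>-.12)&(P[:,2]>.10)&(P[:,2]<.26); A=np.polyfit(P[m,2],by[m],1); print("lid",m.sum(),"by=",A, "zmax",np.percentile(P[m,2],99),"bx range",np.percentile(bx[m],[2,98]))
# move to right of lid: via over lid
for p in(box(0,-.05,.35),box(0,-.13,.35),box(0,-.13,.225)): print(p,trow(p,78.5))
E
```

```text
time: 16.25
eef_pos: [0.5082, 0.0508, 0.0098]
tcp_rot: [0.1, 0.995, 0.0, -0.0]
contact_force: [0.4, 0.4, -0.1]
opening: 0.747
finger_force: 0.0
time: 17.25
eef_pos: [0.5085, 0.0507, 0.2911]
tcp_rot: [0.1, 0.995, 0.0, 0.001]
contact_force: [0.1, -0.2, -1.5]
opening: 0.751
finger_force: 0.0
block in box 1121 ((0.009866025298833847, 0.007741225883364677), (0.05028179660439491, 0.09501060843467712), 89.86482238769531) [0.05250909 0.05733399 0.05943626]
lid 2678 by= [-0.04538412 -0.06731324] zmax 0.24390136170623825 bx range [-0.06562974  0.0612489 ]
[ 0.49505 -0.0055   0.35   ] [ 1.30e-01 -5.77e+00 -2.78e+00  0.00e+00 -2.00e-03 -0.00e+00]
[ 0.47913 -0.0839   0.35   ] [ 1.300e-01 -1.377e+01 -2.780e+00  0.000e+00 -2.000e-03 -0.000e+00]
[ 0.47913 -0.0839   0.225  ] [ 1.000e-01 -1.377e+01  9.720e+00  0.000e+00 -2.000e-03 -0.000e+00]
```

View pics/s5.png

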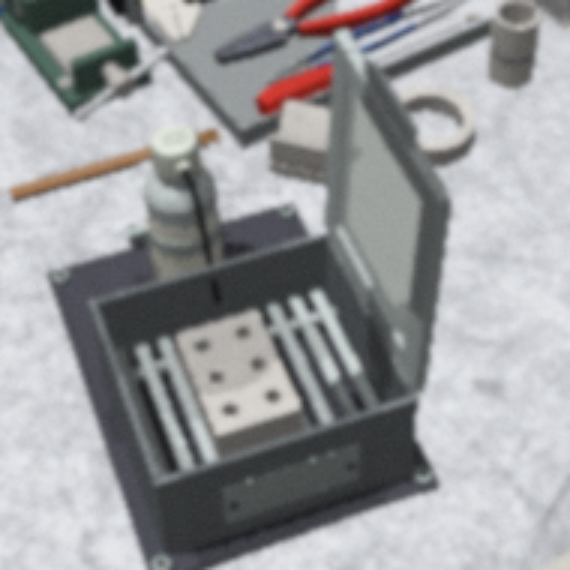

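The block lies flat on the rack, let go, at own (≈0, 8 mm), with its top at ≈0.058. Next I shut the fingers and go over the lid to its outer side.

```bash
python3 -m crank '[[0,0,-3,0,0,0],[0,-3,-3,0,0,0],[0,-7,-3,0,0,0],[0,-11,-3,0,0,0],[0,-13.8,-3,0,0,0],[0,-13.8,0,0,0,0],[0,-13.8,4,0,0,0],[0,-13.8,8,0,0,0],[0,-13.8,9.6,0,0,0],[0,-13.8,9.6,0,0,0]]' 0; python3 -m crank '[[0,0,0,0,0,0],[0,0,0,0,0,0]]'
python3 - <<'E'
from h import *
print(trow(box(0,-.13,.225),78.5))
E
```

```text
time: 18.3
eef_pos: [0.4771, -0.0831, 0.1878]
tcp_rot: [0.1, 0.995, 0.002, -0.006]
contact_force: [-0.5, -1.0, -0.7]
opening: 0.0
finger_force: 0.0
time: 18.5
eef_pos: [0.4815, -0.0847, 0.195]
tcp_rot: [0.1, 0.995, -0.0, 0.0]
contact_force: [0.7, 0.2, 0.4]
opening: 0.004
finger_force: 0.0
[ 0.25   0.03   0.3    0.     0.001 -0.   ]
```

```bash
python3 -m crank '[[0.2,2,0.3,0,0,0],[0.2,3.6,0.3,0,0,0],[0.2,5,0.3,0,0,0],[0.2,6.4,0.4,0,0,0],[0.2,7.8,0.7,0,0,0],[0.2,9.1,1.1,0,0,0],[0.2,9.1,1.1,0,0,0]]'
python3 - <<'E'
from h import *
n="scene"; im,d=ctrl.read_camera(n)
v,u=np.mgrid[0:480,0:640]; P=depthpts(n,np.c_[u.ravel(),v.ravel()],d).reshape(-1,3)-[0,0,.0035]
rel=P[:,:2]-C0; bx=rel@BX; by=rel@BY
m=(abs(bx+.045)<.02)&(by<.1)&(by>-.12)&(P[:,2]>.10)&(P[:,2]<.24)
for z in np.arange(.1,.24,.02):
    k=m&(abs(P[:,2]-z)<.01); print(round(z,2),k.sum(),np.median(by[k]).round(4) if k.any() else "")
print(ctrl.get_state()["eef_pos"])
E
```

```text
time: 19.2
eef_pos: [0.4967, 0.0068, 0.182]
tcp_rot: [0.099, 0.995, 0.001, -0.001]
contact_force: [-0.4, 1.5, -0.5]
opening: -0.002
finger_force: 0.0
0.1 10 -0.0693
0.12 10 -0.0605
0.14 9 -0.055
0.16 12 -0.0438
0.18 7 -0.0396
0.2 15 -0.0289
0.22 148 -0.0203
[0.49667532 0.00605625 0.18206653]
```

The lid follows, now at ≈1.2 rad. Continuing along the arc.

```bash
python3 -m crank '[[0,1.3,0.5,0,0,0],[0,2.5,1.2,0,0,0],[0,3.7,2.0,0,0,0],[0,4.8,2.9,0,0,0],[0,5.8,3.9,0,0,0],[0,6.6,5.0,0,0,0],[0,7.3,6.2,0,0,0],[0,8.0,7.4,0,0,0],[0,8.0,7.4,0,0,0]]'; python3 -m crank '[[0,0.5,1.3,0,0,0],[0,0.9,2.7,0,0,0],[0,1.1,3.7,0,0,0],[0,1.2,4.5,0,0,0],[0,1.2,4.5,0,0,0]]'
python3 - <<'E'
from h import *
s=ctrl.get_state(); print((s["eef_pos"][:2]-C0)@BX,(s["eef_pos"][:2]-C0)@BY,s["eef_pos"][2]+DZ)
E
```

```text
time: 20.15
eef_pos: [0.5111, 0.0843, 0.106]
tcp_rot: [0.1, 0.995, 0.0, -0.003]
contact_force: [-0.7, -0.3, -0.2]
opening: -0.002
finger_force: 0.0
time: 20.65
eef_pos: [0.5139, 0.0954, 0.062]
tcp_rot: [0.1, 0.995, 0.0, -0.002]
contact_force: [-0.0, -0.1, -0.2]
opening: 0.002
finger_force: 0.0
-0.0015527829424996677 0.05259815364902064 0.09503501058796293
```

```bash
python3 -m crank '[[0,0,0.3,0,0,0],[0,0,0.5,0,0,0],[0,0,0.7,0,0,0],[0,0,0.8,0,0,0],[0,0,0.8,0,0,0]]'; python3 -m crank '[[0,0,0.1,0,0,0],[0,0,0.2,0,0,0],[0,0,0.3,0,0,0],[0,0,0.3,0,0,0]]'
```

```text
time: 21.15
eef_pos: [0.5158, 0.0953, 0.0574]
tcp_rot: [0.1, 0.995, 0.0, -0.0]
contact_force: [-1.4, -0.2, 6.0]
opening: 0.0
finger_force: 3.0
time: 21.55
eef_pos: [0.5159, 0.0953, 0.0569]
tcp_rot: [0.1, 0.995, 0.0, -0.001]
contact_force: [-8.2, -1.0, 19.4]
opening: -0.002
finger_force: 9.4
```

There's a firm stop at true z ≈0.090 (the lid top should be at 0.089), so DZ agrees. I'll lift and check the lid from the cameras.

```bash
python3 -m crank '[[0,0,-2,0,0,0],[0,0,-5,0,0,0],[0,0,-9,0,0,0],[0,0,-13,0,0,0],[0,0,-13,0,0,0],[0,0,-13,0,0,0]]'
python3 - <<'E'
from h import *
for n in("scene","top"):
    im,d=ctrl.read_camera(n); v,u=np.mgrid[0:480,0:640]; P=depthpts(n,np.c_[u.ravel(),v.ravel()],d).reshape(-1,3)-[0,0,.0035 if n=="scene" else .005]
    rel=P[:,:2]-C0; bx=rel@BX; by=rel@BY
    m=(abs(bx)<.062)&(abs(by)<.088)&(P[:,2]>.075)&(P[:,2]<.12)
    A=np.c_[bx[m],by[m],np.ones(m.sum())]; c=np.linalg.lstsq(A,P[m,2],rcond=None)[0]; print(n,m.sum(),"slopes",c.round(4),"by range",np.percentile(by[m],[1,99]).round(3))
    if n=="scene": cv2.imwrite("pics/s6.png",cv2.resize(im[180:370,230:420],None,fx=3,fy=3))
    m=(np.hypot(P[:,0]-.6265,P[:,1]-.0196)<.03)&(P[:,2]>.12)&(P[:,2]<.14); 
    if m.sum()>20: print(" cap",m.sum(),cv2.minEnclosingCircle(P[m,:2].astype(np.float32)),np.median(P[m,2]))
for z in(.17,.135): print(row([.6265,.0196,z-.032],78.5))
E
```

```text
time: 22.15
eef_pos: [0.5162, 0.0952, 0.1845]
tcp_rot: [0.1, 0.995, 0.0, 0.001]
contact_force: [-0.5, 0.4, -0.7]
opening: -0.006
finger_force: 0.0
scene 5745 slopes [-0.0013 -0.0034  0.085 ] by range [-0.077  0.085]
 cap 92 ((0.6189963221549988, 0.018389992415905), 0.01286964863538742) 0.12551626671154054
top 4172 slopes [ 0.0001 -0.0114  0.0837] by range [-0.078  0.05 ]
 cap 188 ((0.6254857182502747, 0.020409218966960907), 0.016347207129001617) 0.12555128479213234
[-1.251e+01 -5.170e+00  4.310e+00 -0.000e+00 -3.000e-03 -0.000e+00]
[-1.252e+01 -5.170e+00  7.810e+00 -0.000e+00 -3.000e-03 -0.000e+00]
```

View pics/s6.png

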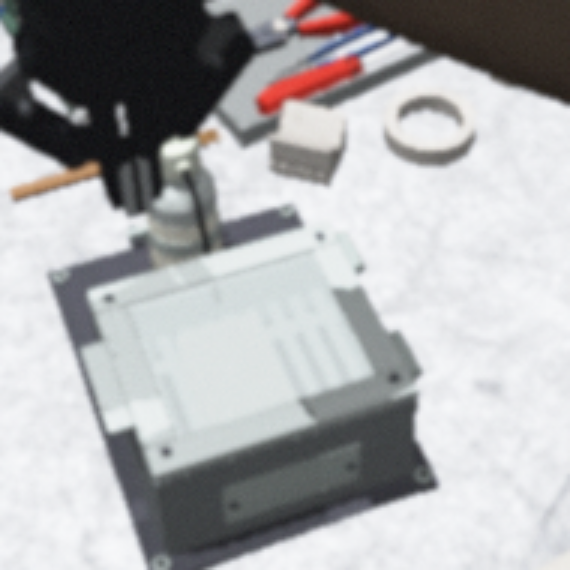

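The lid is closed and flat (slope ≈0), with the block visible through the window. Moving on to the cap.

```bash
python3 -m crank '[[-3.5,-1.5,0,0,0,0],[-7,-3,0,0,0,0],[-10.5,-4.4,0,0,0,0],[-12.5,-5.2,0,0,0,0],[-12.5,-5.2,3,0,0,0],[-12.5,-5.2,5.5,0,0,0],[-12.5,-5.2,7,0,0,0],[-12.5,-5.2,7,0,0,0],[-12.5,-5.2,7,0,0,0]]'; python3 -m crank '[[0,0,0.4,0,0,0],[0,0,0.8,0,0,0],[0,0,1.1,0,0,0],[0,0,1.1,0,0,0],[0,0,1.1,0,0,0]]'
```

```text
time: 23.15
eef_pos: [0.6272, 0.0195, 0.1124]
tcp_rot: [0.1, 0.995, 0.0, -0.001]
contact_force: [0.3, -0.6, -0.1]
opening: 0.0
finger_force: 0.0
time: 23.65
eef_pos: [0.6274, 0.0194, 0.1018]
tcp_rot: [0.1, 0.995, 0.0, -0.0]
contact_force: [1.1, -0.4, 0.2]
opening: -0.0
finger_force: 0.0
```

```bash
for i in 1 2 3; do python3 -m crank '[[0,0,0.1,0,0,0],[0,0,0.2,0,0,0],[0,0,0.2,0,0,0],[0,0,0.2,0,0,0]]' | egrep 'eef|contact'; done
```

```text
eef_pos: [0.6274, 0.0194, 0.0997]
contact_force: [0.2, 0.3, 0.2]
eef_pos: [0.6276, 0.0194, 0.0985]
contact_force: [-1.5, 0.1, 4.0]
eef_pos: [0.6276, 0.0194, 0.0964]
contact_force: [-2.3, -0.6, 6.3]
```

```bash
for i in 1 2; do python3 -m crank '[[0,0,0.1,0,0,0],[0,0,0.2,0,0,0],[0,0,0.2,0,0,0],[0,0,0.2,0,0,0]]' | egrep 'eef|contact'; done; python3 -m crank '[[0,0,0.1,0,0,0],[0,0,0.1,0,0,0],[0,0,0.1,0,0,0],[0,0,0.1,0,0,0],[0,0,0.1,0,0,0],[0,0,0.1,0,0,0],[0,0,0.1,0,0,0],[0,0,0.1,0,0,0],[0,0,0.1,0,0,0],[0,0,0.1,0,0,0]]' | egrep 'eef|contact'
```

```text
eef_pos: [0.6276, 0.0194, 0.0949]
contact_force: [-3.9, 0.3, 8.2]
eef_pos: [0.6276, 0.0194, 0.0935]
contact_force: [-4.5, 0.7, 9.9]
eef_pos: [0.6277, 0.0194, 0.0935]
contact_force: [-7.0, 1.9, 13.5]
```

The cap is at its stop (13.5 N, no further travel) and was held for over 1 s. Releasing and backing off.

```bash
python3 -m crank '[[0,0,-0.5,0,0,0],[0,0,-1,0,0,0],[0,0,-3,0,0,0],[0,0,-6,0,0,0],[0,0,-10,0,0,0],[0,0,-15,0,0,0],[0,0,-18,0,0,0],[0,0,-18,0,0,0]]'; python3 -m crank '[[4,0,0,0,0,0],[8,0,0,0,0,0],[12,0,0,0,0,0],[12,0,0,0,0,0],[12,0,0,0,0,0],[12,0,0,0,0,0]]'
python3 - <<'E'
from h import *
n="top"; 
for n,b in(("scene",.0035),("top",.005)):
    im,d=ctrl.read_camera(n); v,u=np.mgrid[0:480,0:640]; P=depthpts(n,np.c_[u.ravel(),v.ravel()],d).reshape(-1,3)-[0,0,b]
    for k,c,z0 in(("cap",(.6262,.0198),.12),("vee",(.677,-.1045),.028),("ring",(.6505,-.19),.012),("sleeve",(.669,-.2765),.055)):
        m=(np.hypot(P[:,0]-c[0],P[:,1]-c[1])<.045)&(P[:,2]>z0)&(P[:,2]<z0+.02)
        if m.sum()>10: print(n,k,m.sum(),P[m].mean(0).round(4),np.percentile(P[m,2],90).round(4))
    rel=P[:,:2]-C0; bx=rel@BX; by=rel@BY; m=(abs(bx)<.062)&(abs(by)<.072)&(P[:,2]>.075)&(P[:,2]<.12)
    if m.sum()>100: print(n,"lid",m.sum(),np.linalg.lstsq(np.c_[bx[m],by[m],np.ones(m.sum())],P[m,2],rcond=None)[0].round(4))
E
```

```text
time: 27.45
eef_pos: [0.6305, 0.019, 0.2772]
tcp_rot: [0.1, 0.995, 0.0, 0.006]
contact_force: [-0.4, 0.1, 1.2]
opening: 0.002
finger_force: 0.0
time: 28.05
eef_pos: [0.5107, 0.043, 0.2702]
tcp_rot: [0.1, 0.995, 0.0, -0.0]
contact_force: [-0.2, 0.2, -0.3]
opening: 0.002
finger_force: 0.0
scene cap 179 [0.6231 0.0204 0.126 ] 0.1285
scene vee 177 [ 0.6758 -0.1054  0.0316] 0.034
scene ring 353 [ 0.6486 -0.188   0.0164] 0.0185
scene sleeve 78 [ 0.6682 -0.2764  0.0579] 0.0597
scene lid 5174 [-0.0018  0.0013  0.085 ]
top cap 13 [0.6259 0.0071 0.124 ] 0.1266
top vee 192 [ 0.6773 -0.1049  0.0312] 0.0336
top ring 412 [ 0.6506 -0.1899  0.016 ] 0.0184
top sleeve 94 [ 0.669  -0.2762  0.0579] 0.06
top lid 2167 [-0.0022 -0.0134  0.0835]
```

The cap is back up, the lid is shut, the bystanders haven't moved, and the robot is clear.

```bash
python3 -c "from plant import ctrl; print(ctrl.sign_off())"
```

```text
the job is handed in; nothing more can be done
None
```

I handed the job in at about 28 s: the block is flat on the rack in the closed box, and the cap was held at its stop for over 1 s after closing and sprang back. The V-block, ring and sleeve did not move, and the hand-in returned no verdict. The first grasp missed because the fingertips sit about 33 mm higher than the reported TCP, which I measured and allowed for.

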